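# Seat the keyed test collar on the jig and hold its contact made

## Task

Take the knurled collar from the bench and put it over the pinned post of the test jig. Its three keyways are hidden inside, so turn it on the post until it drops over the pins, then push it fully home against the sprung contact ring and finish while still holding it pushed home with the gripper. Leave the orange jar, the red screwdriver and the small wooden block alone.

Things in the scene. Friction and masses are not known exactly. Their poses are not given: they have to be found in the camera images.
- collar: loose knurled collar, 66 mm tall, 0.10 to 0.17 kg, upright on the bench left of the jig, nearer than the orange jar or beyond it. Knurled aluminium head 50 mm across, the top 18 mm, closed by a black disc; below it a black skirt 48 mm across, 48 mm deep, open underneath. Origin: centre of the underside; z up. Grip it across the head from above.
- collar_top (a point): centre of the collar's top, 66 mm above its underside. Hidden inside the skirt: a bore 30 mm across, 48 mm deep, with three keyways 120 degrees apart, 8 mm wide, out to 41 mm across, full depth. How far to turn is not known: the pins stand at another angle each time. At most 120 degrees either way; it goes over the pins within about 0.1 rad of alignment.
- seat (a point): on the axis of the jig's post, at the top of the fixed steel shoulder (60 mm across), 46 mm above the bench; z up. The collar's underside rests here when fully home. The post is 28 mm across up to 38 mm above this point, then tapers to 16 mm across at 45 mm.
- jig: fixed grey box 100 x 100 x 40 mm, origin at the centre of its underside, straight below the seat. Round its post stand three radial pins, 120 degrees apart, 5 mm thick, reaching 19 mm from the axis, tops 15 mm above the seat: an unaligned collar rests on them, its underside 14.5 mm above the seat; an aligned one drops 9.5 mm further onto the contact ring. The jig's yaw does not tell the pins'.
- contact_ring (a joint): travel (m) of the sprung brass contact ring, 41 mm across, round the foot of the post: 0 up, the collar resting on it 5 mm above the seat point; 0.005 the collar fully home on the shoulder. About 4 N to start it, 10 N to press it home; it pushes the collar back up if let go.
- orange_jar: bystander: orange jar with a black lid, 48 mm across, 62 mm tall, standing on the bench left of the jig; origin at the centre of its underside. It and the collar swap places from start to start.
- red_driver: bystander: small screwdriver with a red handle, 166 mm long, 24 mm thick, lying along the bench's front edge at the right; origin at the centre of its underside, y along it
- wood_block: bystander: plain wooden block 40 x 110 x 28 mm lying on the bench, farthest to the left; origin at the centre of its underside, y along it
Mind the look-alikes: they are no part of the job. What is shaped like the collar but blue or purple is not meant.

How it is judged:
On the way, in this order (a step that is already met when the one before it is completed fails the run):
1. the collar is lifted clear of the bench (height (world z) of collar above 0.04 m), for 0.1 s.
2. the collar has dropped over the pins of the post (z of collar in the frame of seat below 0.009 m and horizontal distance between collar and seat below 0.005 m and angle between collar's own z axis and vertical below 0.15 rad), for 0.1 s.
At the end, for the whole second after the job is handed in: the collar sits upright on the post with its keyways over the pins, its underside within 1.6 mm of the shoulder and 4 mm of the axis, the contact ring pressed down at least 3.8 mm, still, and held so by the gripper's fingers (more than 1 N) through the last second (value of joint contact_ring above 0.0038 m and z of collar in the frame of seat below 0.0016 m and horizontal distance between collar and seat below 0.004 m and angle between collar's own z axis and vertical below 0.1 rad and contact force between the fingers and collar above 1 N and linear speed of collar below 0.02 m/s); the arm keeps its last pose, push and grip.
It fails at once if the orange jar is disturbed (moved 25 mm or tipped) (distance of orange_jar from where it was at the start of the episode above 0.025 m or angle between orange_jar's own z axis and vertical above 0.4 rad).
It fails at once if the red screwdriver is moved 25 mm (distance of red_driver from where it was at the start of the episode above 0.025 m).
It fails at once if the wood block is moved 25 mm (distance of wood_block from where it was at the start of the episode above 0.025 m).
It also fails if it takes over 70 s, if anything falls off the work surface, if the arm or the gripper's body presses on something with over 40 N, if the wrist force passes 120 N, or if a joint passes its speed limit or range.

## Robot

A 6-joint arm with a two-finger parallel gripper is mounted at the origin on a cart in front of the work surface, level with it; the furniture and walls round the work are solid. World frame = base frame: x ahead of the robot, y to its left, z up, the work surface at z = 0. Lengths are in m, angles in rad, forces in N, time in s.
With the tool pointing down it reaches from about 0.3 to 0.95 m from the base axis. Payload 3.1 kg.
Tool frame: the origin (TCP) lies at the very end of the fingers, on their centre line; the grasp point (between the pads) lies arm.pinch_z behind it (arm.pinch_z is the distance from the TCP to the grasp point, in m); z points along the fingers, y is the line along which they close (so a half turn about z gives the same grasp; the last joint's range is limited). The gripper opens to 85 mm and grips with 20 to 120 N. Pads are 22 mm wide; open, the fingers measure 114 mm over their backs; the gripper's body (76 mm by 85 mm) begins 54 mm behind the grasp point. The pads swing forward as they close: fully open they stand 13 mm farther back than shut.
Start: joints at [-1.307, 0.308, 1.634, -0, 1.2, -0.07], TCP at [0.205, -0.591, 0.231] pointing down, gripper open.
Joint ranges: [-3.06, 3.06], [-0.79, 1.96], [0.05, 2.63], [-1.19, 4.34], [0.05, 2.64], [-2.94, 2.94]. Speed limits (rad/s): [2.79, 2.79, 3.14, 3.14, 3.14, 3.14].

## Interface

Orientations are given as a unit quaternion [w, x, y, z].
In Python, from workcell import arm, vision gives the robot as it stands.
- The arm moves only by the tool send_rows, never from a script. Its arguments are lists of equal length, an entry for each row: "translation": the shift along the tool's x, y, z each as a share of 40 cm, from -1 to 1, a list of three; "dr": the turn, a rotation vector about the tool's x, y, z each as a share of 45 degrees, from -1 to 1, a list of three. A call has 1 to 8 rows; each row is the pose to reach, as a shift and turn from the pose commanded when the call began, along the tool's axes at that moment; what a row does not reach only later rows make up. A row lasts 1/8 s, in which the tool goes at most 62.5 mm and 10.7 degrees, less where a joint would pass 70% of its speed; a pose out of reach is approached as far as the arm can. A call with a number of a shift or a turn outside -1 to 1 is refused whole. A call with a gripper value outside its range is refused whole. "claw" is the closure, from -1 (fully open) to 1 (shut), set as the call begins (left out, the last holds). The fingers move at their own pace and stop on an object; "force" is the grip in N (left out, the last holds). Time passes only in rows, so rows that repeat a pose let the fingers close. It gives the time, the measured TCP pose, the force, the opening and the grip force at its end, in the units of the state.
- arm.observe(): the state, without advancing time (a new reading comes with each control period).
- vision.grab_frame(name): name is "side" or "top"; returns a dict with "pixels" (420x560x3 uint8, red, green, blue), "z_map" (420x560 float32, m along the optical axis (not along the pixel's ray), 0 where there is no reading), "intrinsics" (3x3 intrinsics, pixels), "rvec" (rotation vector, rad) and "tvec" (3), from world to camera coordinates, as OpenCV has them. Camera axes: x right, y down, z forward; pixel columns grow to the right and rows downward; lengths in m; the calibration is good to about 2 mm. A picture is of the moment at which its call begins.
- arm.close_job(): hands the job in; it is judged then, once.
The state is a dict: "t": time; "joint_pos": joint angles; "joint_velocities": joint speeds; "tau": joint torques, N m; "tool_pos": TCP position; "eef_rot": TCP orientation; "wrist_force": force on the tool from outside, world axes, zero at the start; "moment": the same for the moment, N m; "grip_width": finger opening in m; "finger_force": force on a finger pad.
Only numpy, scipy, OpenCV 4.12 (cv2) and the standard library are available. Lean on these libraries where they do the work, as an engineer would, in place of code of your own. Each camera call takes 0.05 s, during which the arm holds its last target. There are 200 camera calls.

## Working session

There is one attempt and no reset: what is moved stays moved. The work goes in short steps, Python scripts to look and compute and a tool call to move; the robot and the scene stay as the last step left them, time stands still between calls to the robot, and variables do not carry over. Pictures are saved under pics/ and viewed, at most 10 in all, crops included, and the job is handed in when it is done.

Besides the shell and the picture viewer there is one more tool, called after "Call:" by a JSON object that holds its "name" and its "arguments". send_rows: Moves the arm, as the interface text tells. Shift numbers are shares of 40 cm and turn numbers shares of 45 degrees, none past 1 either way. Its arguments: {"type":"object","properties":{"translation":{"type":"array","items":{"type":"array","items":{"type":"number"}}},"dr":{"type":"array","items":{"type":"array","items":{"type":"number"}}},"claw":{"type":"number"},"force":{"type":"number"}},"required":["translation","dr"]}

```bash
mkdir -p pics; ls; python3 - <<'E'
from workcell import arm, vision
import cv2,numpy as np
print(arm.observe(), arm.pinch_z)
for n in("side","top"):
    f=vision.grab_frame(n); np.savez(f"{n}.npz",**f); cv2.imwrite(f"pics/{n}0.png",f["pixels"][:,:,::-1])
    R=cv2.Rodrigues(np.array(f["rvec"],float))[0]; print(n,-R.T@np.ravel(f["tvec"]),R[2],f["intrinsics"])
E
```

```text
pics
{'t': 0.0, 'joint_pos': array([-1.30673433e+00,  3.08997863e-01,  1.63521205e+00,  8.57263628e-06,
        1.19969704e+00, -6.96907410e-02]), 'joint_velocities': array([ 0.00151817,  0.00121151,  0.00023533,  0.00078726,  0.00349437,
       -0.0012776 ]), 'tau': array([ 6.29081806e-04, -4.15253913e+01, -2.76666176e+01,  4.17896024e-05,
        1.02268648e-02,  5.95038312e-07]), 'tool_pos': array([ 0.20450847, -0.58971233,  0.23003938]), 'eef_rot': array([-1.15207393e-03,  9.86108020e-01,  1.66101278e-01, -1.08307197e-04]), 'wrist_force': array([ 0.69703298, -0.28927885, -0.66587415]), 'moment': array([-0.01516762,  0.01475365, -0.01622853]), 'finger_force': 0.0, 'grip_width': 0.08523607533383566} 0.0187
side [-0.03267735  0.98053067  0.68088543] [ 0.44126704 -0.72015269 -0.53540966] [[417.8189473    0.         282.98796734]
 [  0.         417.8189473  215.32004809]
 [  0.           0.           1.        ]]
top [0.24869208 0.19192474 1.29252815] [ 0.16089248 -0.01146483 -0.98690535] [[490.91509876   0.         283.06906324]
 [  0.         490.91509876 202.42839847]
 [  0.           0.           1.        ]]
```

View pics/top0.png

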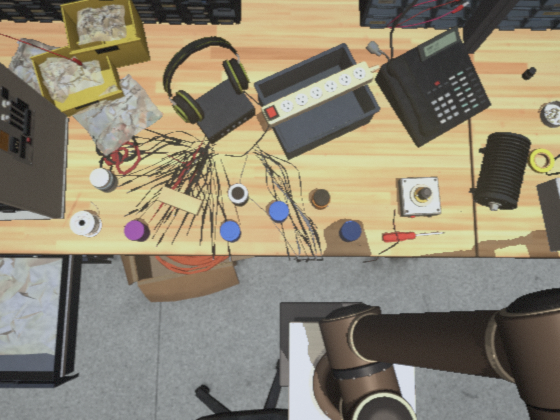

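View pics/side0.png

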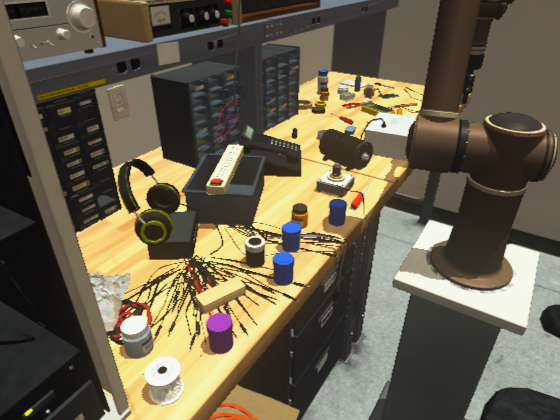

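The top view shows the candidates for the collar. At (238,194) there is a black body with an aluminium head and a black disc. Blue look-alikes stand at (278,211), (230,231) and (350,231), and a purple one at (136,231). The orange jar is at (320,198), the jig at (420,195), the wood block at (181,202) and the driver at (400,237). (238,194) fits, since it has an aluminium head and a black skirt. In the side view it stands at (255,250). I'll check it in a crop and measure.

```bash
cat > h.py <<'E'
import cv2,numpy as np
def cam(f):
    R=cv2.Rodrigues(np.array(f["rvec"],float))[0]; t=np.ravel(f["tvec"]); return np.array(f["intrinsics"],float),R,t
def cloud(f):
    K,R,t=cam(f); z=f["z_map"].astype(float); v,u=np.mgrid[:z.shape[0],:z.shape[1]]
    P=np.stack([(u-K[0,2])/K[0,0]*z,(v-K[1,2])/K[1,1]*z,z],-1); return (P-t)@R
def ray(f,uv,h):
    K,R,t=cam(f); d=R.T@np.array([(uv[0]-K[0,2])/K[0,0],(uv[1]-K[1,2])/K[1,1],1]); c=-R.T@t
    return c+d*(h-c[2])/d[2]
def proj(f,p):
    K,R,t=cam(f); q=K@(R@np.asarray(p,float)+t); return q[:2]/q[2]
E
python3 - <<'E'
from h import *
T=np.load("top.npz");S=np.load("side.npz")
C=cloud(T);z=C[...,2];rgb=T["pixels"]
def blob(u,v,lo,hi,r=22):
    m=np.zeros(z.shape,bool); m[v-r:v+r,u-r:u+r]=True
    m&=(z>lo)&(z<hi)&(T["z_map"]>0)
    pts=C[m]; (c,rad)=cv2.minEnclosingCircle(pts[:,:2].astype(np.float32)); return len(pts),pts.mean(0).round(4),np.round(c,4),round(rad*2,4)
print("collar",blob(238,194,.060,.075)); print("jar",blob(320,198,.054,.07)); 
print("jigtop",blob(420,195,.034,.044,28)); print("shoulder",blob(420,195,.0445,.05,28));print("post",blob(424,193,.075,.11))
for n,u,v in(("b1",278,211),("b2",230,231),("b3",350,231),("p",136,231)): print(n,blob(u,v,.05,.08))
print("wood",blob(181,202,.022,.04,30),"drv",blob(400,237,.012,.04,20), "bench",C[150,430])
a=cv2.resize(T["pixels"][160:230,205:275],(400,400),interpolation=2)
b=cv2.resize(T["pixels"][160:230,385:455],(400,400),interpolation=2)
cv2.imwrite("pics/crop0.png",np.hstack([a,b])[:,:,::-1])
c=cv2.resize(S["pixels"][225:275,230:280],(400,400),interpolation=2)
d=cv2.resize(S["pixels"][155:205,310:360],(400,400),interpolation=2)
cv2.imwrite("pics/crop1.png",np.hstack([c,d])[:,:,::-1])
E
```

```text
collar (311, array([0.4716, 0.292 , 0.0665]), array([0.472 , 0.2921]), 0.0512)
jar (227, array([0.464 , 0.0793, 0.0624]), array([0.4648, 0.0791]), 0.0433)
jigtop (958, array([ 0.4727, -0.1796,  0.0395]), array([ 0.4744, -0.1802]), 0.1349)
shoulder (180, array([ 0.4712, -0.1751,  0.0467]), array([ 0.4554, -0.1598]), 0.1537)
post (107, array([ 0.4733, -0.1794,  0.0874]), array([ 0.4747, -0.1806]), 0.0288)
b1 (324, array([0.427 , 0.1884, 0.0661]), array([0.4278, 0.1883]), 0.0518)
b2 (333, array([0.3758, 0.3098, 0.0661]), array([0.376 , 0.3102]), 0.0513)
b3 (335, array([0.3785, 0.0062, 0.0661]), array([0.3792, 0.0054]), 0.0519)
p (351, array([0.3756, 0.5477, 0.0661]), array([0.3762, 0.5495]), 0.053)
wood (649, array([0.4587, 0.446 , 0.0286]), array([0.4583, 0.4467]), 0.1153) drv (276, array([ 0.3675, -0.1232,  0.0201]), array([ 0.3741, -0.1259]), 0.1242) bench [ 0.60650569 -0.22162794  0.00339728]
```

View pics/crop0.png

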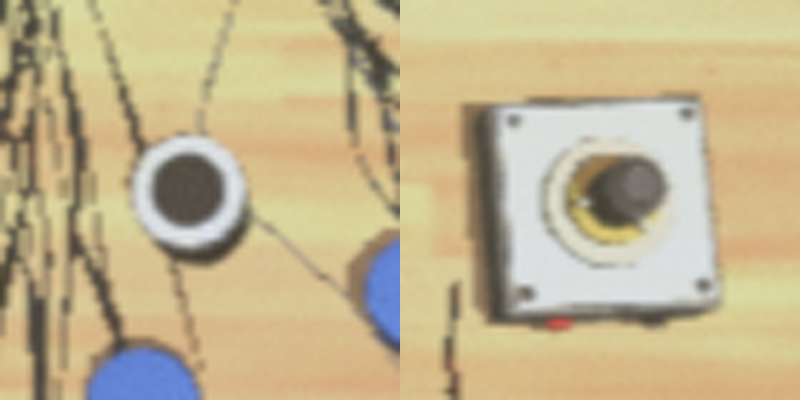

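View pics/crop1.png

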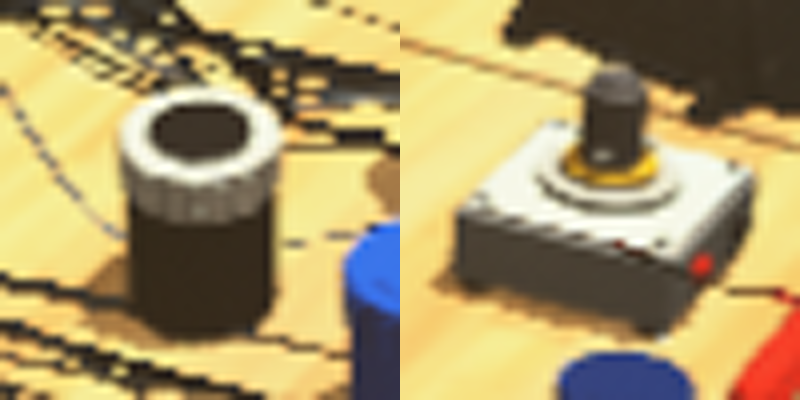

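The crops confirm the collar at (238,194): knurled aluminium head, black disc and black skirt. The jig has its post at about (424,193). Next I cross-check both positions from the two cameras.

```bash
cat >> h.py <<'E'
def plan(s,pos,yaw):
    """shares for a move to world pos / tool-y yaw, tool assumed pointing straight down"""
    from scipy.spatial.transform import Rotation as Ro
    q=np.array(s["eef_rot"]); R=Ro.from_quat(q[[1,2,3,0]]).as_matrix()
    y0=np.arctan2(R[1,1],R[0,1])
    if yaw is None: yaw=y0
    D=np.array([[-np.sin(y0),np.cos(y0),0],[np.cos(y0),np.sin(y0),0],[0,0,-1]])
    D[:,0]=[-np.sin(y0),np.cos(y0),0]; D[:,1]=[np.cos(y0),np.sin(y0),0]; D[:,2]=[0,0,-1]
    d=D.T@(np.array(pos)-s["tool_pos"])
    print("tool",np.round(s["tool_pos"],4),"yaw",round(y0,3),"tilt",np.round(R[:2,2],4),"share",np.round(d/.4,4),"turn z share",round(-(yaw-y0)/np.radians(45),3))
E
python3 - <<'E'
from h import *
from workcell import arm
from scipy.spatial.transform import Rotation as Ro
print(Ro.from_quat(arm.observe()["eef_rot"][[1,2,3,0]]).as_matrix().round(3))
T=np.load("top.npz");S=np.load("side.npz")
for n,f in(("top",T),("side",S)):
    C=cloud(f); ok=f["z_map"]>0
    for nm,c,h0,h1,h,r in(("collar",(.472,.292),.060,.075,.066,.035),("post",(.474,-.180),.087,.10,.0905,.02),("postbody",(.474,-.18),.062,.083,.075,.025),("shoulder",(.474,-.18),.043,.05,.046,.04)):
        m=ok&(C[...,2]>h0)&(C[...,2]<h1)&(np.hypot(C[...,0]-c[0],C[...,1]-c[1])<r)
        v,u=np.nonzero(m); mid=((u.min()+u.max())/2,(v.min()+v.max())/2)
        print(n,nm,len(u),C[m].mean(0).round(4),"ray",ray(f,(u.mean(),v.mean()),h).round(4),ray(f,mid,h).round(4), proj(f,(*c,h)).round(1))
    # jig top plate: white, centre by min area rect
    m=ok&(C[...,2]>.036)&(C[...,2]<.044)&(np.hypot(C[...,0]-.474,C[...,1]+.18)<.08)
    rc=cv2.minAreaRect(C[m][:,:2].astype(np.float32)); print(n,"jig rect",rc)
plan(arm.observe(),(.472,.292,.2),.70)
E
```

```text
[[ 0.945  0.328 -0.001]
 [ 0.328 -0.945  0.002]
 [ 0.    -0.002 -1.   ]]
top collar 311 [0.4716 0.292  0.0665] ray [0.4717 0.292  0.066 ] [0.4707 0.2921 0.066 ] [238.1 193. ]
top post 65 [ 0.4735 -0.1803  0.0901] ray [ 0.4735 -0.1802  0.0905] [ 0.4727 -0.1803  0.0905] [426.4 192. ]
top postbody 34 [ 0.4695 -0.1747  0.0748] ray [ 0.4695 -0.1747  0.075 ] [ 0.4743 -0.1799  0.075 ] [424.5 193.1]
top shoulder 221 [ 0.4727 -0.177   0.0459] ray [ 0.4726 -0.1769  0.046 ] [ 0.473  -0.1794  0.046 ] [421.2 195.1]
top jig rect ((0.474202424287796, -0.1811429262161255), (0.09991437196731567, 0.0980394035577774), 2.2282662391662598)
side collar 216 [0.4699 0.2972 0.0646] ray [0.4687 0.2989 0.066 ] [0.4679 0.3    0.066 ] [254.5 240.4]
side post 14 [ 0.4737 -0.176   0.0893] ray [ 0.4727 -0.1736  0.0905] [ 0.4723 -0.1719  0.0905] [336.6 163.5]
side postbody 54 [ 0.4709 -0.1699  0.0732] ray [ 0.4695 -0.1665  0.075 ] [ 0.469  -0.1677  0.075 ] [336.2 167.8]
side shoulder 65 [ 0.4697 -0.1691  0.0456] ray [ 0.4693 -0.1682  0.046 ] [ 0.4712 -0.1739  0.046 ] [335.6 175.6]
side jig rect ((0.4739505648612976, -0.1766231656074524), (0.0962807685136795, 0.10062550753355026), 1.3665218353271484)
tool [ 0.2046 -0.5898  0.2301] yaw -1.237 tilt [-0.0005  0.0021] share [ 1.3539 -1.8638  0.0754] turn z share -2.466
```

Call:
{"name": "send_rows", "arguments": {"translation": [[0.73,-1,0],[0.73,-1,0],[0.73,-1,0],[0.73,-1,0],[0.73,-1,0],[0.73,-1,0],[0.73,-1,0],[0.73,-1,0]], "dr": [[0,0,-1],[0,0,-1],[0,0,-1],[0,0,-1],[0,0,-1],[0,0,-1],[0,0,-1],[0,0,-1]], "claw": -1}}

```text
t: 1.1
tool_pos: [0.3495, -0.1149, 0.2312]
eef_rot: [0.0, 0.848, 0.531, 0.0]
wrist_force: [0.9, -0.8, -0.3]
grip_width: 0.0854
finger_force: 0.0
```

```bash
python3 -c "
from h import *
from workcell import arm
s=arm.observe();print(s['t'],s['joint_pos'].round(2));plan(s,(.472,.292,.16),.70)"
```

```text
1.1 [-0.44 -0.22  2.19  0.    1.18  0.02]
tool [ 0.3495 -0.1149  0.2312] yaw -0.452 tilt [ 0.0006 -0.    ] share [ 1.0488 -0.1687  0.1779] turn z share -1.467
```

Call:
{"name": "send_rows", "arguments": {"translation": [[0.98,-0.17,0],[0.98,-0.17,0],[0.98,-0.17,0],[0.98,-0.17,0],[0.98,-0.17,0],[0.98,-0.17,0],[0.98,-0.17,0],[0.98,-0.17,0]], "dr": [[0,0,-1],[0,0,-1],[0,0,-1],[0,0,-1],[0,0,-1],[0,0,-1],[0,0,-1],[0,0,-1]]}}

```text
t: 2.1
tool_pos: [0.4592, 0.2661, 0.2306]
eef_rot: [-0.0, 0.579, 0.815, -0.001]
wrist_force: [1.2, -0.0, -1.2]
grip_width: 0.0852
finger_force: 0.0
```

```bash
python3 -c "
from h import *
from workcell import arm
s=arm.observe();print(s['t'],s['joint_pos'].round(2));plan(s,(.472,.292,.12),.70)"
```

```text
2.1 [ 0.44  0.13  1.85 -0.    1.16  0.11]
tool [0.4592 0.2661 0.2306] yaw 0.336 tilt [-0.0013 -0.0011] share [0.0505 0.0517 0.2765] turn z share -0.463
```

Call:
{"name": "send_rows", "arguments": {"translation": [[0.05,0.052,0.1],[0.05,0.052,0.2],[0.05,0.052,0.277],[0.05,0.052,0.277],[0.05,0.052,0.277],[0.05,0.052,0.277]], "dr": [[0,0,-0.23],[0,0,-0.46],[0,0,-0.46],[0,0,-0.46],[0,0,-0.46],[0,0,-0.46]]}}

```text
t: 2.85
tool_pos: [0.474, 0.2914, 0.1226]
eef_rot: [0.001, 0.424, 0.906, 0.001]
wrist_force: [-0.4, -0.1, -1.0]
grip_width: 0.0855
finger_force: 0.0
```

```bash
python3 - <<'E'
from h import *
from workcell import arm,vision
s=arm.observe();print(s['t'],s['joint_pos'].round(2));plan(s,(.4718,.292,.034),.70)
f=vision.grab_frame("side"); C=f["pixels"]; u,v=proj(f,(.472,.292,.1)).astype(int)
cv2.imwrite("pics/appr.png",cv2.resize(C[v-60:v+60,u-70:u+70],(700,600),interpolation=2)[:,:,::-1])
E
```

```text
2.85 [ 0.47  0.31  1.88 -0.    0.95 -0.22]
tool [0.474  0.2914 0.1226] yaw 0.694 tilt [0.0034 0.0016] share [ 0.0048 -0.0033  0.2215] turn z share -0.007
```

View pics/appr.png

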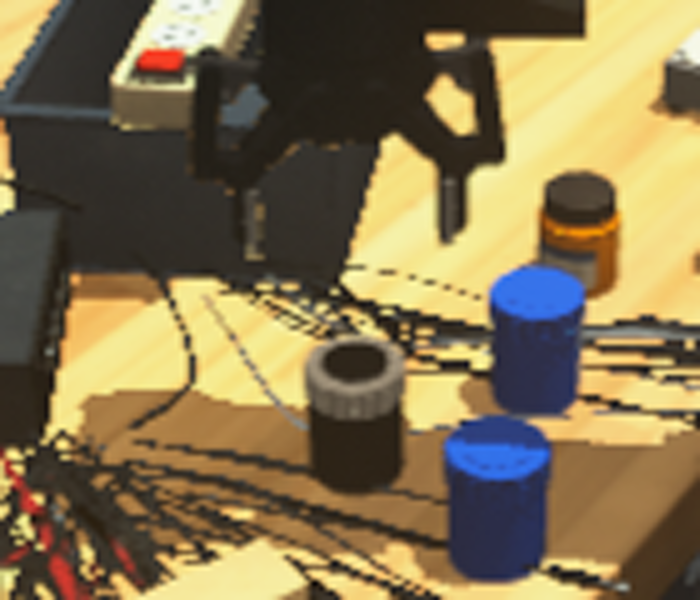

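The side view shows the open fingers at (255,240) and (450,235). They straddle the collar at (356,400) and are clear of both blue pots. I'll descend now.

Call:
{"name": "send_rows", "arguments": {"translation": [[0.002,-0.002,0.09],[0.002,-0.002,0.17],[0.002,-0.002,0.19],[0.002,-0.002,0.19],[0.002,-0.002,0.19]], "dr": [[0,0,0],[0,0,0],[0,0,0],[0,0,0],[0,0,0]]}}

```text
t: 3.52
tool_pos: [0.4729, 0.292, 0.0462]
eef_rot: [0.001, 0.424, 0.906, 0.001]
wrist_force: [-0.2, 0.6, 0.7]
grip_width: 0.0853
finger_force: 0.0
```

```bash
python3 -c "
from h import *
from workcell import arm
s=arm.observe();print(s['t'],s['wrist_force']);plan(s,(.4718,.292,.034),.70)"
```

```text
3.525 [-0.1928959   0.63033577  0.69824106]
tool [0.4729 0.292  0.0462] yaw 0.695 tilt [0.0029 0.0015] share [ 0.0017 -0.0021  0.0304] turn z share -0.006
```

Call:
{"name": "send_rows", "arguments": {"translation": [[0.002,-0.002,0.03],[0.002,-0.002,0.03],[0.002,-0.002,0.03]], "dr": [[0,0,0],[0,0,0],[0,0,0]]}}

```text
t: 3.9
tool_pos: [0.4702, 0.2913, 0.0324]
eef_rot: [-0.0, 0.424, 0.906, -0.0]
wrist_force: [-0.2, -0.8, -0.2]
grip_width: 0.0853
finger_force: 0.0
```

Call:
{"name": "send_rows", "arguments": {"translation": [[0,0,0],[0,0,0],[0,0,0],[0,0,0],[0,0,0],[0,0,0],[0,0,0],[0,0,0]], "dr": [[0,0,0],[0,0,0],[0,0,0],[0,0,0],[0,0,0],[0,0,0],[0,0,0],[0,0,0]], "claw": 1, "force": 50}}

```text
t: 4.9
tool_pos: [0.4707, 0.2916, 0.0329]
eef_rot: [0.0, 0.424, 0.906, 0.0]
wrist_force: [0.5, 0.0, 5.5]
grip_width: 0.0489
finger_force: 51.2
```

Call:
{"name": "send_rows", "arguments": {"translation": [[0,0,-0.05],[0,0,-0.15],[0,0,-0.25],[0,0,-0.35],[0,0,-0.35],[0,0,-0.35]], "dr": [[0,0,0],[0,0,0],[0,0,0],[0,0,0],[0,0,0],[0,0,0]]}}

```text
t: 5.65
tool_pos: [0.4691, 0.2907, 0.1709]
eef_rot: [-0.001, 0.424, 0.906, -0.001]
wrist_force: [0.4, -0.4, -2.1]
grip_width: 0.0486
finger_force: 52.0
```

```bash
python3 - <<'E'
from h import *
from workcell import arm,vision
s=arm.observe();print(s['t'],s['joint_pos'].round(2),s['wrist_force'].round(2),s['grip_width']);plan(s,(.4735,-.180,.173),.70)
f=vision.grab_frame("side"); C=f["pixels"]; u,v=proj(f,(.472,.292,.2)).astype(int)
cv2.imwrite("pics/lift.png",cv2.resize(C[v-40:v+60,u-60:u+60],(720,600),interpolation=2)[:,:,::-1])
E
```

```text
5.65 [ 0.48  0.24  1.86 -0.    1.05 -0.22] [ 0.42 -0.39 -2.08] 0.048576518841351404
tool [0.4691 0.2907 0.1709] yaw 0.695 tilt [-0.0026 -0.0014] share [-0.9109 -0.7451 -0.0052] turn z share -0.006
```

View pics/lift.png

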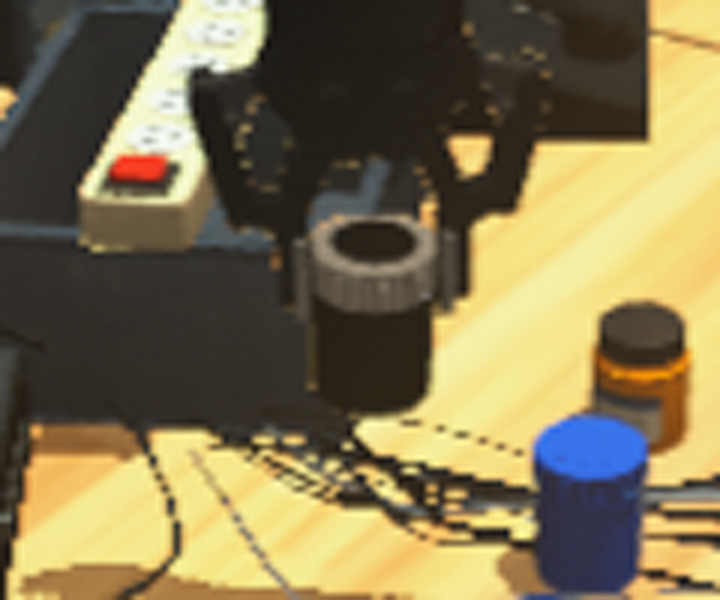

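The side view shows the collar held upright between the pads at (375,260), with the orange jar untouched at (640,370). Now I carry it to the jig.

Call:
{"name": "send_rows", "arguments": {"translation": [[-0.07,-0.055,0],[-0.18,-0.145,0],[-0.31,-0.25,0],[-0.44,-0.355,0],[-0.56,-0.46,0],[-0.68,-0.55,0],[-0.75,-0.61,0],[-0.78,-0.64,0]], "dr": [[0,0,0],[0,0,0],[0,0,0],[0,0,0],[0,0,0],[0,0,0],[0,0,0],[0,0,0]]}}

```text
t: 6.7
tool_pos: [0.472, -0.114, 0.1705]
eef_rot: [-0.002, 0.425, 0.905, -0.0]
wrist_force: [-0.2, 0.0, -1.6]
grip_width: 0.0488
finger_force: 52.1
```

Call:
{"name": "send_rows", "arguments": {"translation": [[-0.04,-0.03,0],[-0.09,-0.07,0],[-0.12,-0.1,0],[-0.13,-0.105,0],[-0.13,-0.105,0],[-0.13,-0.105,0]], "dr": [[0,0,0],[0,0,0],[0,0,0],[0,0,0],[0,0,0],[0,0,0]]}}

```text
t: 7.45
tool_pos: [0.4744, -0.1782, 0.1723]
eef_rot: [-0.0, 0.424, 0.906, 0.0]
wrist_force: [-0.2, -0.2, -1.9]
grip_width: 0.0487
finger_force: 52.1
```

```bash
python3 - <<'E'
from h import *
from workcell import arm,vision
s=arm.observe();print(s['t'],s['joint_pos'].round(2),s['wrist_force'].round(2),s['grip_width']);plan(s,(.473,-.180,.14),.70)
for n in("side","top"):
    f=vision.grab_frame(n); C=f["pixels"]; u,v=proj(f,(.473,-.18,.12)).astype(int)
    np.savez(n+"1.npz",**f)
    cv2.imwrite(f"pics/jig_{n}.png",cv2.resize(C[v-40:v+40,u-50:u+50],(750,600),interpolation=2)[:,:,::-1])
E
```

```text
7.45 [-0.45  0.15  1.96  0.    1.03 -1.14] [-0.18 -0.22 -1.88] 0.04871565174586669
tool [ 0.4744 -0.1782  0.1723] yaw 0.696 tilt [-0.0004  0.0006] share [-0.0011 -0.0056  0.0807] turn z share -0.005
```

View pics/jig_side.png

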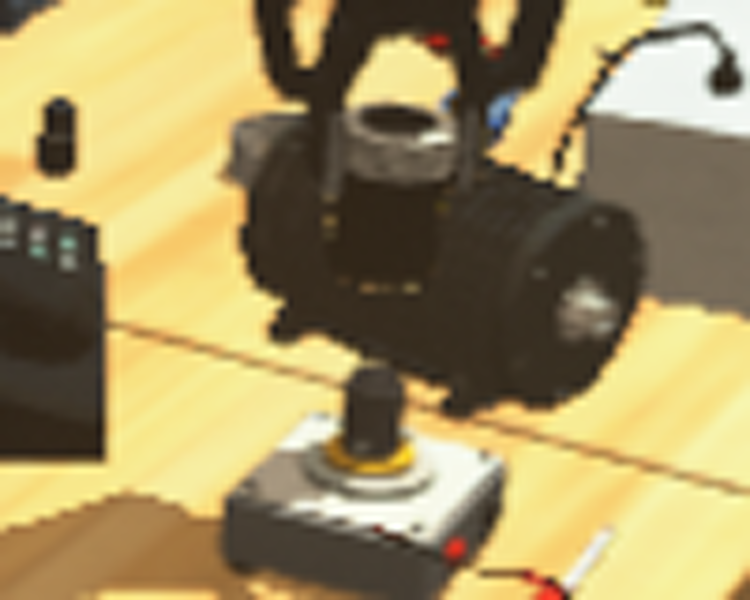

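The side view shows the collar hanging upright at (390,200), directly above the post at (375,400).

Call:
{"name": "send_rows", "arguments": {"translation": [[-0.001,-0.005,0.04],[-0.001,-0.005,0.08],[-0.001,-0.005,0.1],[-0.001,-0.005,0.1],[-0.001,-0.005,0.1]], "dr": [[0,0,0],[0,0,0],[0,0,0],[0,0,0],[0,0,0]]}}

```text
t: 8.18
tool_pos: [0.4736, -0.1808, 0.1326]
eef_rot: [0.0, 0.424, 0.906, 0.0]
wrist_force: [-0.4, -0.9, -1.2]
grip_width: 0.0488
finger_force: 52.1
```

```bash
python3 - <<'E'
from h import *
from workcell import arm,vision
s=arm.observe();print(s['t'],s['wrist_force'].round(2),s['grip_width']);plan(s,(.473,-.180,.105),.70)
f=vision.grab_frame("top"); C=cloud(f); z=C[...,2]
m=(f["z_map"]>0)&(np.hypot(C[...,0]-.473,C[...,1]+.18)<.035)&(z>.15)&(z<.175)
print(m.sum(),C[m].mean(0) if m.any() else 0)
E
```

```text
8.175 [-0.37 -0.92 -1.18] 0.04875290904998689
tool [ 0.4736 -0.1808  0.1326] yaw 0.695 tilt [ 0.0004 -0.0002] share [0.0024 0.0001 0.069 ] turn z share -0.006
245 [ 0.46460429 -0.17110048  0.16405965]
```

Call:
{"name": "send_rows", "arguments": {"translation": [[0.001,0,0.017],[0.001,0,0.034],[0.001,0,0.051],[0.001,0,0.068],[0.001,0,0.068]], "dr": [[0,0,0],[0,0,0],[0,0,0],[0,0,0],[0,0,0]]}}

```text
t: 8.85
tool_pos: [0.4734, -0.1809, 0.1047]
eef_rot: [0.001, 0.424, 0.906, -0.0]
wrist_force: [2.1, -2.5, -2.2]
grip_width: 0.0489
finger_force: 52.3
```

Call:
{"name": "send_rows", "arguments": {"translation": [[-0.002,0,0.01],[-0.002,0,0.02],[-0.002,0,0.025],[-0.002,0,0.025]], "dr": [[0,0,0],[0,0,0],[0,0,0],[0,0,0]]}}

```text
t: 9.35
tool_pos: [0.4737, -0.181, 0.0951]
eef_rot: [0.0, 0.424, 0.906, -0.0]
wrist_force: [1.9, -2.0, -2.0]
grip_width: 0.049
finger_force: 52.3
```

Call:
{"name": "send_rows", "arguments": {"translation": [[0,0,0.004],[0,0,0.006],[0,0,0.006],[0,0,0.006]], "dr": [[0,0,0],[0,0,0],[0,0,0],[0,0,0]]}}

```text
t: 9.85
tool_pos: [0.4738, -0.1811, 0.0933]
eef_rot: [0.0, 0.424, 0.906, -0.0]
wrist_force: [1.0, -1.3, 3.8]
grip_width: 0.0488
finger_force: 52.6
```

Call:
{"name": "send_rows", "arguments": {"translation": [[0,0,0.002],[0,0,0.002],[0,0,0.002],[0,0,0.002],[0,0,0.002]], "dr": [[0,0,0.1],[0,0,0.2],[0,0,0.3],[0,0,0.4],[0,0,0.4]], "force": 70}}

```text
t: 10.48
tool_pos: [0.4742, -0.1817, 0.0931]
eef_rot: [0.001, 0.56, 0.828, -0.0]
wrist_force: [0.2, -1.4, 7.1]
grip_width: 0.0483
finger_force: 71.1
```

Call:
{"name": "send_rows", "arguments": {"translation": [[0,0,0],[0,0,0],[0,0,0],[0,0,0],[0,0,0]], "dr": [[0,0,0.1],[0,0,0.2],[0,0,0.3],[0,0,0.4],[0,0,0.4]]}}

```text
t: 11.1
tool_pos: [0.4734, -0.1806, 0.092]
eef_rot: [-0.0, 0.683, 0.73, 0.0]
wrist_force: [1.6, -1.3, 1.8]
grip_width: 0.0483
finger_force: 72.2
```

Call:
{"name": "send_rows", "arguments": {"translation": [[0,0,0.002],[0,0,0.003],[0,0,0.003]], "dr": [[0,0,0],[0,0,0],[0,0,0]]}}

```text
t: 11.48
tool_pos: [0.4735, -0.1807, 0.0916]
eef_rot: [-0.0, 0.683, 0.731, 0.0]
wrist_force: [-0.0, 0.0, 6.8]
grip_width: 0.0484
finger_force: 72.5
```

```bash
python3 -c "
from h import *
from workcell import arm
s=arm.observe();print(s['t'],s['wrist_force'].round(2),s['moment'].round(3));plan(s,(.4735,-.1805,.09),None)"
```

```text
11.475 [-0.03  0.    6.85] [ 0.061  0.277 -0.096]
tool [ 0.4735 -0.1807  0.0916] yaw 0.068 tilt [-0.0006  0.0006] share [0.0006 0.0001 0.0039] turn z share -0.0
```

Call:
{"name": "send_rows", "arguments": {"translation": [[0,0,0],[0,0,0],[0,0,0],[0,0,0],[0,0,0]], "dr": [[0,0,0.1],[0,0,0.2],[0,0,0.3],[0,0,0.4],[0,0,0.4]]}}

```text
t: 12.1
tool_pos: [0.4734, -0.1806, 0.0904]
eef_rot: [-0.0, 0.788, 0.616, -0.0]
wrist_force: [1.2, -0.4, -0.6]
grip_width: 0.0482
finger_force: 72.2
```

```bash
python3 -c "
from h import *
from workcell import arm
s=arm.observe();print(s['t'],s['wrist_force'].round(2),s['moment'].round(3));plan(s,(.4735,-.1805,.09),None)"
```

```text
12.1 [ 1.16 -0.44 -0.59] [-0.042 -0.314  0.409]
tool [ 0.4734 -0.1806  0.0904] yaw -0.245 tilt [-0.0004  0.0003] share [0.0004 0.0003 0.0011] turn z share -0.0
```

Call:
{"name": "send_rows", "arguments": {"translation": [[0,0,0.003],[0,0,0.005],[0,0,0.005]], "dr": [[0,0,0],[0,0,0],[0,0,0]]}}

```text
t: 12.48
tool_pos: [0.4735, -0.1808, 0.0901]
eef_rot: [-0.0, 0.788, 0.615, -0.0]
wrist_force: [-1.8, 1.4, 9.0]
grip_width: 0.0482
finger_force: 73.1
```

```bash
python3 -c "
from h import *
from workcell import arm
s=arm.observe();print(s['t'],s['wrist_force'].round(2),s['moment'].round(3));plan(s,(.4735,-.1805,.09),None)"
```

```text
12.475 [-1.75  1.39  9.02] [0.207 0.326 0.342]
tool [ 0.4735 -0.1808  0.0901] yaw -0.245 tilt [-0.0009  0.0004] share [ 0.0006 -0.0002  0.0003] turn z share -0.0
```

```bash
python3 - <<'E'
from h import *
from workcell import arm,vision
f=vision.grab_frame("side"); g=np.load("side1.npz"); C=cloud(f); print(arm.observe()["tool_pos"])
for n,F,zt in(("held",g,.1723),("now",f,arm.observe()["tool_pos"][2])):
    u,v=proj(F,(.4737,-.1805,zt+.034)); u0,v0=proj(F,(.4737,-.1805,zt-.033)); print(n,u,v,v0)
    P=F["pixels"]; u=int(u);v=int(v)
    cv2.imwrite(f"pics/{n}.png",P[v-22:v+58,u-40:u+40][:,:,::-1])
a=[cv2.resize(cv2.imread(f"pics/{n}.png"),(400,400),interpolation=2) for n in("held","now")]
cv2.imwrite("pics/cmp.png",np.hstack(a))
E
```

```text
[ 0.47349279 -0.18074739  0.09009291]
held 339.7091258545772 129.90393805947227 149.6925699777778
now 337.59203430410724 154.03841586850606 172.58077246037945
```

View pics/cmp.png

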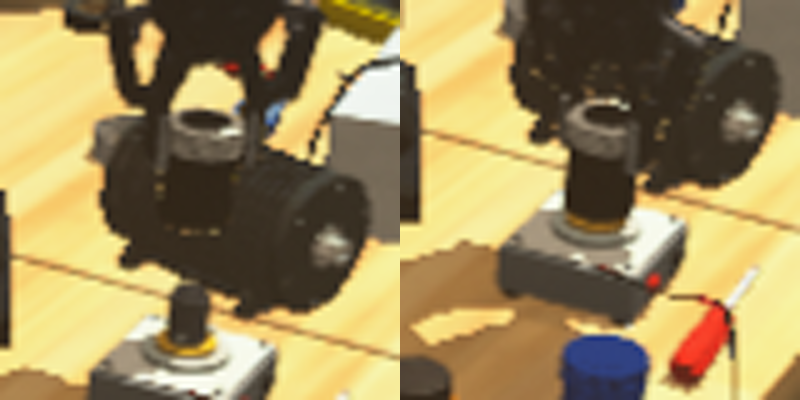

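Call:
{"name": "send_rows", "arguments": {"translation": [[0,0,0],[0,0,0],[0,0,0]], "dr": [[0,0,-0.06],[0,0,-0.12],[0,0,-0.12]]}}

```text
t: 12.9
tool_pos: [0.4732, -0.1807, 0.0886]
eef_rot: [-0.0, 0.759, 0.651, 0.0]
wrist_force: [0.7, 0.4, 0.2]
grip_width: 0.0484
finger_force: 72.3
```

```bash
python3 -c "
from h import *
from workcell import arm
s=arm.observe();print(s['t'],s['wrist_force'].round(2),s['moment'].round(3));plan(s,(.4735,-.1805,.09),None)"
```

```text
12.9 [0.66 0.36 0.23] [-0.087 -0.201  0.043]
tool [ 0.4732 -0.1807  0.0886] yaw -0.154 tilt [-0.0005  0.0007] share [ 0.0005  0.0006 -0.0036] turn z share -0.0
```

Call:
{"name": "send_rows", "arguments": {"translation": [[0,0,0.003],[0,0,0.006],[0,0,0.006]], "dr": [[0,0,0],[0,0,0],[0,0,0]]}}

```text
t: 13.28
tool_pos: [0.4734, -0.1808, 0.0862]
eef_rot: [-0.0, 0.759, 0.651, -0.0]
wrist_force: [1.3, -0.2, -1.2]
grip_width: 0.0485
finger_force: 72.3
```

```bash
python3 -c "
from h import *
from workcell import arm
s=arm.observe();print(s['t'],s['wrist_force'].round(2),s['moment'].round(3));plan(s,(.4735,-.1805,.09),None)"
```

```text
13.275 [ 1.29 -0.24 -1.17] [-0.003 -0.221  0.022]
tool [ 0.4734 -0.1808  0.0862] yaw -0.153 tilt [-0.0005  0.0003] share [ 0.0008  0.0003 -0.0096] turn z share -0.0
```

It's in the keyways: it now descends freely. I'll keep going down.

Call:
{"name": "send_rows", "arguments": {"translation": [[0,0,0.003],[0,0,0.006],[0,0,0.006]], "dr": [[0,0,0],[0,0,0],[0,0,0]]}}

```text
t: 13.65
tool_pos: [0.4735, -0.1809, 0.0843]
eef_rot: [-0.0, 0.759, 0.651, -0.0]
wrist_force: [-0.1, -0.1, 1.1]
grip_width: 0.0484
finger_force: 72.3
```

Call:
{"name": "send_rows", "arguments": {"translation": [[0,0,0.003],[0,0,0.006],[0,0,0.006]], "dr": [[0,0,0],[0,0,0],[0,0,0]]}}

```text
t: 14.02
tool_pos: [0.4735, -0.181, 0.0821]
eef_rot: [-0.0, 0.759, 0.651, -0.0]
wrist_force: [-1.6, 0.7, 4.9]
grip_width: 0.0483
finger_force: 72.5
```

Call:
{"name": "send_rows", "arguments": {"translation": [[0,0,0.003],[0,0,0.006],[0,0,0.006]], "dr": [[0,0,0],[0,0,0],[0,0,0]]}}

```text
t: 14.4
tool_pos: [0.4736, -0.181, 0.0801]
eef_rot: [-0.0, 0.759, 0.651, -0.0]
wrist_force: [-1.9, 1.6, 7.7]
grip_width: 0.0481
finger_force: 72.7
```

Call:
{"name": "send_rows", "arguments": {"translation": [[0,0,0.003],[0,0,0.005],[0,0,0.005]], "dr": [[0,0,0],[0,0,0],[0,0,0]]}}

```text
t: 14.78
tool_pos: [0.4737, -0.181, 0.0789]
eef_rot: [-0.0, 0.759, 0.651, -0.0]
wrist_force: [-3.1, 2.3, 12.3]
grip_width: 0.0485
finger_force: 73.2
```

Call:
{"name": "send_rows", "arguments": {"translation": [[0,0,0.003],[0,0,0.005],[0,0,0.005],[0,0,0.005]], "dr": [[0,0,0],[0,0,0],[0,0,0],[0,0,0]]}}

```text
t: 15.28
tool_pos: [0.4738, -0.1812, 0.0787]
eef_rot: [-0.001, 0.759, 0.651, -0.0]
wrist_force: [-6.8, 3.3, 24.2]
grip_width: 0.0486
finger_force: 74.1
```

```bash
python3 - <<'E'
from h import *
from workcell import arm,vision
s=arm.observe();print(s['t'],s['wrist_force'].round(2),s['moment'].round(3));plan(s,(.4735,-.1805,.09),None)
f=vision.grab_frame("side"); P=f["pixels"]; u,v=proj(f,(.4737,-.1805,.08)).astype(int)
cv2.imwrite("pics/home.png",cv2.resize(P[v-30:v+30,u-35:u+35],(700,600),interpolation=2)[:,:,::-1])
E
```

```text
15.275 [-6.75  3.32 24.18] [0.584 1.734 0.074]
tool [ 0.4738 -0.1812  0.0787] yaw -0.153 tilt [-0.0014  0.0002] share [ 0.0016 -0.0009 -0.0283] turn z share -0.0
```

View pics/home.png

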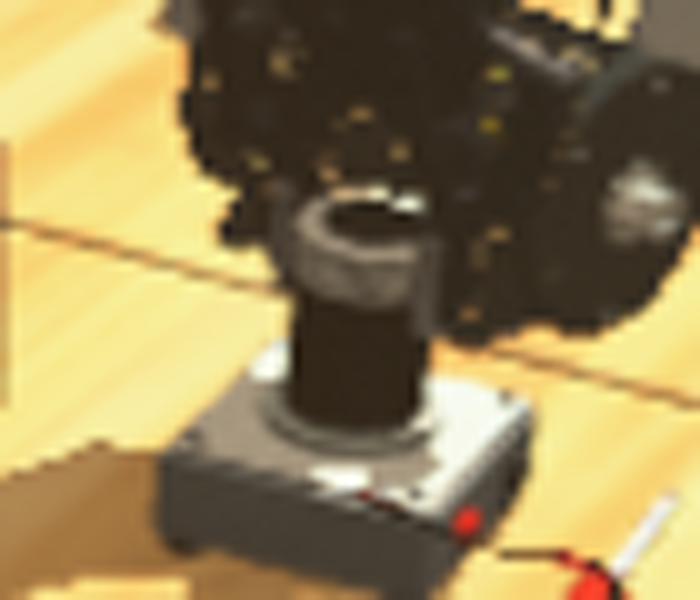

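The side view shows the skirt down on the steel shoulder at (350,425) with no brass visible. The force rose to 24 N with no further travel, which is the hard stop. I'll hold briefly, then hand in.

Call:
{"name": "send_rows", "arguments": {"translation": [[0,0,0],[0,0,0],[0,0,0],[0,0,0]], "dr": [[0,0,0],[0,0,0],[0,0,0],[0,0,0]]}}

```text
t: 15.82
tool_pos: [0.4738, -0.1812, 0.0787]
eef_rot: [-0.001, 0.759, 0.651, -0.0]
wrist_force: [-6.2, 2.0, 25.5]
grip_width: 0.0484
finger_force: 74.1
```

```bash
python3 -c "
from workcell import arm
s=arm.observe();print(s['t'],s['tool_pos'],s['wrist_force'],s['finger_force'])
print(arm.close_job())"
```

```text
15.825 [ 0.47378029 -0.18116837  0.07869924] [-6.18710934  2.00815919 25.50621993] 74.1430093254894
the job is handed in; nothing more can be done
None
```

I handed the job in at 15.8 s with the collar over the pins and against the shoulder, still gripped at 74 N and pushed down with about 25 N; no verdict came back, so success is judged from the force readings and the side camera.

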